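# Find the rattling case on the tilt stands and pass the sound one

## Robot

A 7-joint arm with a two-finger parallel gripper is mounted at the origin on a cart in front of the work surface, level with it; the furniture and walls round the work are solid. World frame = base frame: x ahead of the robot, y to its left, z up, the work surface at z = 0. Lengths are in m, angles in rad, forces in N, time in s.
With the tool pointing down it reaches from about 0.425 to 0.925 m from the base axis. Payload 6.8 kg.
Tool frame: the origin (TCP) lies at the very end of the fingers, on their centre line; the grasp point (between the pads) lies 19 mm behind it; z points along the fingers, x is the direction in which the jaws open and shut, and the axes are right-handed (so a half turn about z gives the same grasp; the last joint's range is limited). The gripper opens to 85 mm and grips with 20 to 120 N. Pads are 22 mm wide; open, the fingers measure 114 mm over their backs; the gripper's body (76 mm by 85 mm) begins 54 mm behind the grasp point. The pads swing forward as they close: fully open they stand 13 mm farther back than shut.
Start: joints at [-1.318, 0.477, 0.022, 1.555, -0.011, 1.109, -0.083], TCP at [0.238, 0.632, 0.231] pointing down, gripper open.
Joint ranges: [-2.96, 2.96], [-0.34, 2.1], [-1.41, 1.46], [0.24, 2.44], [-1.37, 4.51], [0.17, 1.92], [-2.96, 2.96]. Speed limits (rad/s): [2.39, 2.39, 3.14, 3.14, 3.14, 3.14, 3.14].

## Interface

Orientations are given as a unit quaternion [w, x, y, z].
In Python, from station import bot gives the robot as it stands.
- The arm moves only by the shell command python3 -m creep 'ROWS' [FORCE]. ROWS is JSON, a list that holds one entry, the list of rows, each a list of 7 numbers: the shift along the tool's x, y, z in cm, then the turn, a rotation vector about the tool's x, y, z in rad, then the opening, from 0 (shut) to 1 (fully open). In form: [[[dx, dy, dz, wx, wy, wz, claw], ...]]. A call has 1 to 10 rows; each row is the pose to reach, as a shift and turn from the pose commanded when the call began, along the tool's axes at that moment; what a row does not reach only later rows make up. A row lasts 1/8 s, in which the tool goes at most 62.5 mm and 10.7 degrees, less where a joint would pass 70% of its speed; a pose out of reach is approached as far as the arm can. A call with a gripper value outside its range is refused whole. The fingers move at their own pace and stop on an object; FORCE is the grip in N (left out, the last holds). Time passes only in rows, so rows that repeat a pose let the fingers close. It gives the time, the measured TCP pose, the force and the opening at its end, in the units of the state.
- bot.get_obs(): the state, without advancing time (a new reading comes with each control period).
- bot.read_camera(name): name is "scene" or "top" or "wrist"; returns (picture, depth): 420x560x3 uint8, blue, green, red; 420x560 float32, m along the optical axis (not along the pixel's ray), 0 where there is no reading.
- bot.calibration(name): a dict with "mtx" (3x3 intrinsics, pixels), "rvec" (rotation vector, rad) and "tvec" (3), from world to camera coordinates, as OpenCV has them. Camera axes: x right, y down, z forward; pixel columns grow to the right and rows downward; lengths in m; the calibration is good to about 2 mm. A picture is of the moment at which its call begins: read the wrist's pose just before it. calibration takes no time and is no camera call; for the wrist camera it gives the pose at the moment of the call.
- bot.hand_in(): hands the job in, once; it reports no verdict.
Trained networks look in the newest picture that a camera, given by its name, has taken for a name from the list of things; names that differ only in an ending like _2 or _b are one class to them, and where a whole thing is asked for, a point or a joint stands for the part that bears it (a point fixed in the world has none). Each returns a list of dicts, best first, with "p" (0 to 1); they miss things now and then, are a little off and sometimes report something else, mostly with a low value. They report only what shows in the picture. A call takes as long as a camera call. They do not tell look-alikes from the thing itself.
- bot.find_in(camera, label): "xy" ([column, row] in pixels, amid what is visible of it).
- bot.silhouettes(camera, label): "mask" (420x560 bool, what is visible of it) and "xy" ([column, row] in pixels, amid what is visible of it).
The state is a dict: "t": time; "q": joint angles; "joint_vel": joint speeds; "joint_torque": joint torques, N m; "eef_pos": TCP position; "tool_rot": TCP orientation; "contact_force": force on the tool from outside, world axes, zero at the start; "torque": the same for the moment, N m; "gripper_width": opening from 0.0 (shut) to 1.0 (fully open).
Only numpy, scipy, OpenCV 4.12 (cv2) and the standard library are available. Lean on these libraries where they do the work, as an engineer would, in place of code of your own. Each camera call takes 0.05 s, during which the arm holds its last target.

## Task

One of the two identical sealed white cases on the tilting cradles has come loose inside. First find it, with both cases in their cradles: press a cradle's orange pad down for a moment and let go - a sound case swings back level, the loose one's weight slides over and its cradle stays down. Then take the sound case out and lay it flat in the green tray, and leave the loose case in its cradle with the orange pad still down.

Things in the scene. Friction and masses are not known exactly. Their poses are not given: they have to be found in the camera images.
- case_1: sealed flat white case, 66 mm long (own y), 24 mm wide (own x), 15 mm tall, about 120 g; origin at the centre of its underside. It starts level in tilting cradle 1, 48 mm above the bench. Its sides are free to pinch from above along its middle 46 mm; lips 7 mm high hold its ends. One of the two cases (outwardly alike) holds a weight that slides along it; in the other it is fast.
- case_2: sealed flat white case, 66 mm long (own y), 24 mm wide (own x), 15 mm tall, about 120 g; origin at the centre of its underside. It starts level in tilting cradle 2, 48 mm above the bench. Its sides are free to pinch from above along its middle 46 mm; lips 7 mm high hold its ends. One of the two cases (outwardly alike) holds a weight that slides along it; in the other it is fast.
- rocker_1 (a joint): angle of tilting cradle 1, rad: 0 level (as it starts), 0.30 orange pad fully down. A light spring, well under 1 N at the pad, brings the cradle back to 0 when the case in it is sound; when the case is the loose one, its weight slides to the pad's end once it has been held down beyond about 0.2 rad for half a second, and the cradle then stays at 0.30. The aluminium cradle sits on a low fixed stand with a 110 x 50 mm dark base.
- rocker_2 (a joint): angle of tilting cradle 2, rad: 0 level (as it starts), 0.30 orange pad fully down. A light spring, well under 1 N at the pad, brings the cradle back to 0 when the case in it is sound; when the case is the loose one, its weight slides to the pad's end once it has been held down beyond about 0.2 rad for half a second, and the cradle then stays at 0.30. The aluminium cradle sits on a low fixed stand with a 110 x 50 mm dark base.
- pad_1 (a point): centre of the top of the orange press pad (32 mm along the cradle, 30 mm wide) at the end of cradle 1; at the start it is 54 mm from the middle of the case along the case's long axis and 48 mm above the bench. It goes down about 16 mm when pressed. The black pad at the other end is only a counterweight.
- pad_2 (a point): centre of the top of the orange press pad (32 mm along the cradle, 30 mm wide) at the end of cradle 2; at the start it is 54 mm from the middle of the case along the case's long axis and 48 mm above the bench. It goes down about 16 mm when pressed. The black pad at the other end is only a counterweight.
- tray: green open tray, fixed, 130 mm (its x) by 124 mm (its y) outside, 22 mm tall, walls and floor 4 mm; origin at the centre of its underside. It starts beyond the two stands as seen from the robot. Fixed machine to keep clear of: a 370 mm tall microtome to the left of stands and tray, from about 0.48 m ahead of the robot's base to the back of the bench and from y = 0 to 0.37; between it and the robot the bench is free
Mind the look-alikes: they are no part of the job. Leave any purple look-alike of the case_2 alone.

How it is judged:
On the way:
1. with both cases in their cradles, the cradle of the loose case has been tipped and stays down by itself (((value of joint rocker_1 above 0.22 rad and contact force between rocker_1 and the fingers below 0.05 N and distance between case_1 and pad_1 below 0.065 m and distance between case_2 and pad_2 below 0.065 m) or (value of joint rocker_2 above 0.22 rad and contact force between rocker_2 and the fingers below 0.05 N and distance between case_1 and pad_1 below 0.065 m and distance between case_2 and pad_2 below 0.065 m))), for 0.6 s.
At the end, for the whole second after the job is handed in: The loose case is still in its cradle, whose orange pad stays down (beyond 0.22 rad); the sound case lies flat (within 10 degrees, right way up) on the floor of the green tray, its centre within 50 mm of the tray's along each side, at rest and released (((value of joint rocker_1 above 0.22 rad and distance between case_1 and pad_1 below 0.065 m and x of case_2 in the frame of tray between -0.05 and 0.05 m and y of case_2 in the frame of tray between -0.05 and 0.05 m and z of case_2 in the frame of tray below 0.014 m and angle between case_2's own z axis and vertical below 0.18 rad and linear speed of case_2 below 0.02 m/s and contact force between case_2 and the fingers below 0.1 N) or (value of joint rocker_2 above 0.22 rad and distance between case_2 and pad_2 below 0.065 m and x of case_1 in the frame of tray between -0.05 and 0.05 m and y of case_1 in the frame of tray between -0.05 and 0.05 m and z of case_1 in the frame of tray below 0.014 m and angle between case_1's own z axis and vertical below 0.18 rad and linear speed of case_1 below 0.02 m/s and contact force between case_1 and the fingers below 0.1 N))); the robot touches nothing.
It also fails if it takes over 64 s, if anything falls off the work surface, if the arm or the gripper's body presses on something with over 40 N, if the wrist force passes 120 N, or if a joint passes its speed limit or range.

## Working session

There is one attempt and no reset: what is moved stays moved. The work goes in short steps, Python scripts to look and compute and a shell command to move; the robot and the scene stay as the last step left them, time stands still between calls to the robot, and variables do not carry over. Pictures are saved under pics/ and viewed, and the job is handed in when it is done.

```bash
ls; mkdir -p pics; python3 - <<'E'
from station import bot
import cv2
o=bot.get_obs();print({k:(o[k]) for k in('t','q','eef_pos','tool_rot','contact_force','gripper_width')})
for n in('scene','top'):
    p,d=bot.read_camera(n);cv2.imwrite(f'pics/{n}0.png',p)
    c=bot.calibration(n);print(n,c)
    for l in('case_1','pad_1','rocker_1','tray'):
        print(l,[(x['xy'],round(x['p'],2)) for x in bot.find_in(n,l)])
E
```

```text
pics
{'t': 0.0, 'q': array([-1.31810323,  0.47777951,  0.0223575 ,  1.55642834, -0.01152274,
        1.10930541, -0.08311492]), 'eef_pos': array([0.23809796, 0.63099135, 0.23034962]), 'tool_rot': array([ 5.58036698e-04,  8.22506254e-01,  5.68755359e-01, -7.01258543e-04]), 'contact_force': array([ 0.02157864, -0.64172247, -0.308934  ]), 'gripper_width': 0.997327911454886}
scene {'mtx': array([[521.20543552,   0.        , 281.50194494],
       [  0.        , 521.20543552, 217.88612251],
       [  0.        ,   0.        ,   1.        ]]), 'rvec': array([ 2.03548058, -1.5093917 ,  0.54104651]), 'tvec': array([-0.25045226,  0.39115602,  0.77044138])}
case_1 [([279.8, 232.6], 0.96), ([227.8, 257.4], 0.96), ([371.2, 248.6], 0.95), ([173.8, 240.2], 0.79)]
pad_1 [([280.4, 250.3], 0.77), ([364.6, 267.6], 0.61)]
rocker_1 [([367.8, 263.9], 0.85), ([281.1, 253.1], 0.78)]
tray [([329.2, 196.3], 0.85), ([279.7, 230.5], 0.5)]
top {'mtx': array([[409.69063407,   0.        , 283.28492909],
       [  0.        , 409.69063407, 210.9340775 ],
       [  0.        ,   0.        ,   1.        ]]), 'rvec': array([ 2.1776612 , -2.12465885,  0.14735934]), 'tvec': array([-0.12318189,  0.51921685,  0.85935749])}
case_1 [([193.5, 250.5], 0.87), ([364.6, 224.0], 0.7), ([285.8, 228.9], 0.67), ([240.1, 250.5], 0.6)]
pad_1 [([286.8, 243.5], 0.89), ([362.4, 239.9], 0.81)]
rocker_1 [([283.8, 244.0], 0.94), ([362.6, 240.1], 0.9)]
tray [([316.2, 161.8], 0.64), ([357.0, 212.6], 0.29)]
```

View pics/scene0.png

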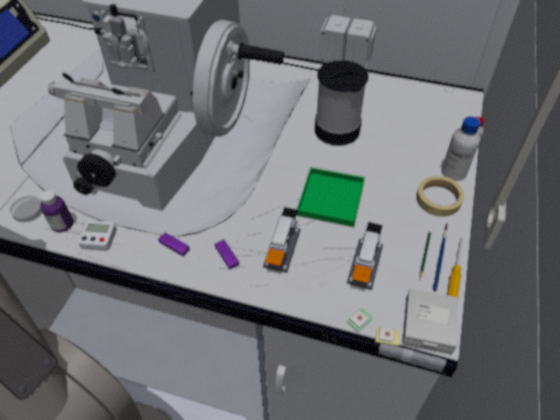

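View pics/top0.png

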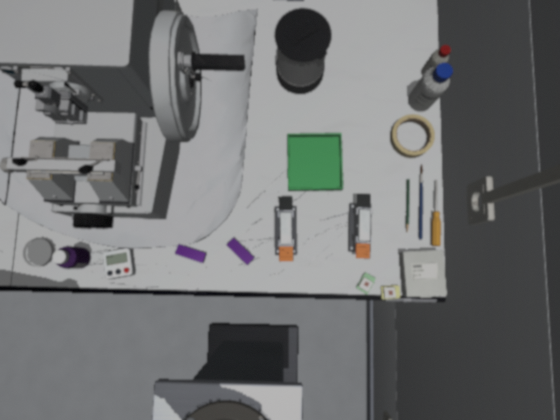

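```bash
python3 - <<'E'
import cv2
p=cv2.imread('pics/top0.png');cv2.imwrite('pics/top0c.png',cv2.resize(p[110:310,160:420],None,fx=3,fy=3,interpolation=cv2.INTER_CUBIC))
p=cv2.imread('pics/scene0.png');cv2.imwrite('pics/scene0c.png',cv2.resize(p[150:330,150:410],None,fx=3,fy=3,interpolation=cv2.INTER_CUBIC))
E
```

```text
(no output)
```

View pics/top0c.png

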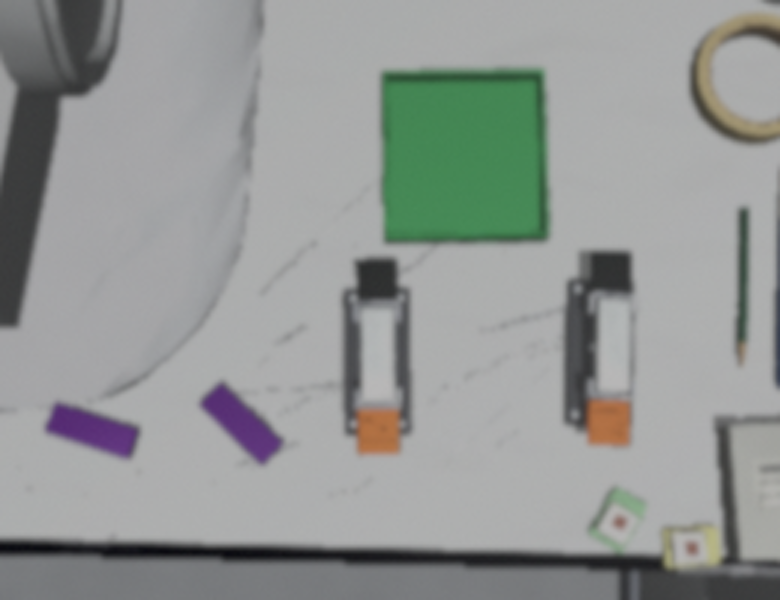

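View pics/scene0c.png

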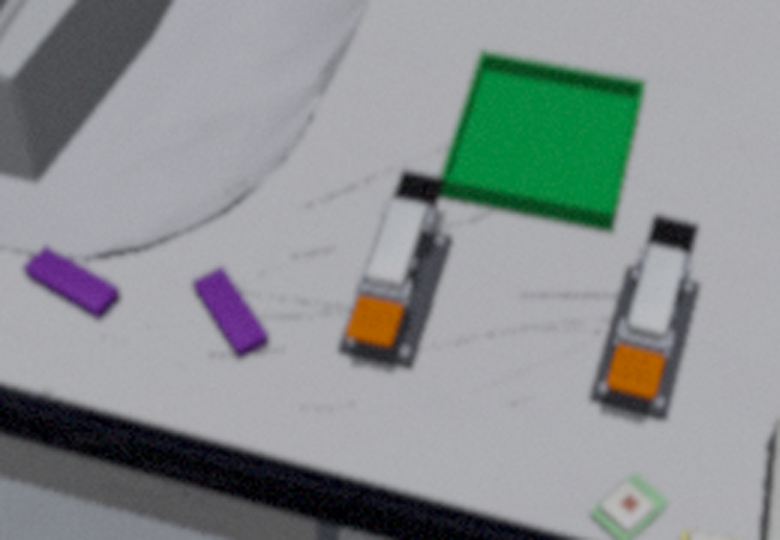

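The scene shows white cases in cradles at top-pixel (286,229) and (363,225), with orange pads at (286,253) and (363,250). Things that could be mistaken for a case are the purple blocks at (191,253) and (240,250), plus the green and yellow tags near (367,283) and (390,292). I choose the white ones, and the crops confirm they sit between an orange and a black pad. The tray is at (315,162).

```bash
cat > h.py <<'E'
import numpy as np,cv2
from station import bot
def cam(n):
    c=bot.calibration(n);R=cv2.Rodrigues(c['rvec'])[0];return c['mtx'],R,np.array(c['tvec']).ravel()
def pz(n,uv,z):
    K,R,t=cam(n);r=R.T@np.linalg.inv(K)@np.array([uv[0],uv[1],1.]);o=-R.T@t
    return o+r*(z-o[2])/r[2]
def proj(n,P):
    c=bot.calibration(n);return cv2.projectPoints(np.float64(P).reshape(-1,1,3),c['rvec'],c['tvec'],c['mtx'],None)[0].reshape(-1,2)
E
python3 - <<'E'
from h import *
np.set_printoptions(precision=4,suppress=True)
p=cv2.imread('pics/top0.png');s=cv2.imread('pics/scene0.png')
for n,im in(('top',p),('scene',s)):
    h=cv2.cvtColor(im,cv2.COLOR_BGR2HSV)
    for nm,lo,hi,z in(('orange',(5,150,100),(18,255,255),.048),('green',(55,100,50),(80,255,255),.011)):
        m=cv2.inRange(h,lo,hi)
        for c in cv2.findContours(m,0,1)[0]:
            if cv2.contourArea(c)<60: continue
            M=cv2.moments(c);uv=(M['m10']/M['m00'],M['m01']/M['m00'])
            print(n,nm,np.array(uv),pz(n,uv,z),cv2.minAreaRect(c)[1:])
            if nm=='orange' or 1:
                b=cv2.boxPoints(cv2.minAreaRect(c));print('   box',[pz(n,q,z)[:2].round(4).tolist() for q in b])
bot.read_camera('top')
for x in bot.silhouettes('top','case_1'):
    c=max(cv2.findContours(x['mask'].astype('uint8'),0,1)[0],key=cv2.contourArea);r=cv2.minAreaRect(c)
    b=cv2.boxPoints(r);print('case',x['p'],x['xy'],r,pz('top',r[0],.063),[pz('top',q,.063)[:2].round(4).tolist() for q in b])
E
```

```text
top orange [285.2212 253.2165] [ 0.4299 -0.1167  0.048 ] ((11.0, 11.0), 90.0)
   box [[0.4407, -0.1053], [0.4412, -0.1287], [0.418, -0.1292], [0.4174, -0.1059]]
top orange [362.156  250.0985] [ 0.4405 -0.2801  0.048 ] ((11.0, 10.0), 90.0)
   box [[0.4511, -0.2691], [0.4516, -0.2904], [0.4283, -0.2904], [0.4278, -0.2691]]
top green [314.0702 161.7115] [ 0.6406 -0.1778  0.011 ] ((54.0, 52.0), 90.0)
   box [[0.7022, -0.1169], [0.7052, -0.2366], [0.5787, -0.2374], [0.5758, -0.1198]]
scene orange [361.4101 273.4934] [ 0.4367 -0.2809  0.048 ] ((17.220029830932617, 15.279744148254395), 14.03624439239502)
   box [[0.4201, -0.2652], [0.4538, -0.265], [0.4536, -0.2962], [0.4201, -0.2957]]
scene orange [274.7465 256.7864] [ 0.4264 -0.1191  0.048 ] ((15.495160102844238, 15.495161056518555), 18.434946060180664)
   box [[0.4107, -0.1047], [0.4454, -0.1032], [0.4425, -0.133], [0.4081, -0.134]]
scene green [330.6887 196.5403] [ 0.6363 -0.1785  0.011 ] ((59.42319107055664, 49.61738204956055), 11.309932708740234)
   box [[0.5668, -0.1209], [0.7107, -0.1028], [0.7129, -0.2356], [0.5715, -0.2433]]
case 0.75 [240.7, 250.1] ((240.00001525878906, 250.50001525878906), (28.991378784179688, 10.60660171508789), 45.0) [ 0.4327 -0.0221  0.063 ] [[0.4455, 0.0078], [0.4616, -0.0073], [0.4199, -0.0517], [0.4041, -0.0367]]
case 0.72 [191.0, 250.6] ((190.4000244140625, 252.30001831054688), (28.776723861694336, 9.803058624267578), 18.434947967529297) [0.4264 0.0812 0.063 ] [[0.4254, 0.1129], [0.445, 0.1076], [0.4274, 0.0496], [0.408, 0.055]]
case 0.65 [285.3, 228.9] ((285.5, 227.0), (30.0, 11.0), 90.0) [ 0.4843 -0.1159  0.063 ] [[0.5159, -0.1035], [0.5165, -0.1268], [0.4531, -0.1281], [0.4525, -0.1051]]
case 0.58 [362.4, 223.5] ((364.0, 224.0), (30.0, 12.0), 90.0) [ 0.4948 -0.2812  0.063 ] [[0.5264, -0.2685], [0.527, -0.294], [0.4634, -0.2937], [0.4628, -0.2685]]
```

```bash
cat >> h.py <<'E'
from scipy.spatial.transform import Rotation as Ro
def rel(targets,yaws=None):
    """world targets -> cm rows rel. to current tool"""
    o=bot.get_obs();q=o['tool_rot'];R=Ro.from_quat([q[1],q[2],q[3],q[0]]).as_matrix()
    for i,T in enumerate(targets):
        d=R.T@(np.array(T)-o['eef_pos'])*100
        w=np.zeros(3)
        if yaws is not None:
            a=yaws[i] # desired tool x heading, tool down
            x=np.array([np.cos(a),np.sin(a),0]);z=np.array([0,0,-1.]);D=np.stack([x,np.cross(z,x),z],1)
            w=Ro.from_matrix(R.T@D).as_rotvec()
        print(np.round(d,2).tolist(),np.round(w,3).tolist())
def st():
    o=bot.get_obs();print('t',round(o['t'],2),'pos',o['eef_pos'].round(4),'rot',o['tool_rot'].round(4),'F',o['contact_force'].round(2),'g',round(o['gripper_width'],3))
E
python3 - <<'E'
from h import *
rel([(.30,.48,.23),(.40,.25,.23),(.425,.0,.23),(.43,-.118,.2)],[np.pi/2]*4)
E
```

```text
[-12.01, 11.13, 0.13] [-0.0, -0.0, -0.361]
[-30.0, 28.6, 0.13] [-0.0, -0.0, -0.361]
[-52.5, 39.76, 0.13] [-0.0, -0.0, -0.361]
[-63.37, 44.4, 3.12] [-0.0, -0.0, -0.361]
```

```bash
python3 -m creep '[[[-4,3.7,0,0,0,-0.06,0],[-8,7.4,0,0,0,-0.12,0],[-12,11.1,0,0,0,-0.18,0],[-16.5,15.5,0,0,0,-0.24,0],[-21,20,0,0,0,-0.3,0],[-25.5,24.3,0,0,0,-0.36,0],[-30,28.6,0,0,0,-0.36,0],[-30,28.6,0,0,0,-0.36,0]]]' 30; python3 -c "
from h import *
st();rel([(.40,.25,.23),(.425,.0,.23),(.43,-.118,.2)],[np.pi/2]*3)"
```

```text
t: 1.6
eef_pos: [0.4019, 0.245, 0.2316]
tool_rot: [0.001, 0.711, 0.704, -0.0]
contact_force: [-0.1, 0.5, 0.7]
gripper_width: 0.001
t 1.6 pos [0.4019 0.245  0.2316] rot [ 6.000e-04  7.105e-01  7.036e-01 -0.000e+00] F [-0.1   0.48  0.66] g 0.001
[0.5, -0.2, 0.16] [0.001, 0.001, -0.01]
[-24.47, 2.55, 0.19] [0.001, 0.001, -0.01]
[-36.27, 3.16, 3.2] [0.001, 0.001, -0.01]
```

```bash
python3 -m creep '[[[-6,0.9,0,0,0,0,0],[-12,1.7,0,0,0,0,0],[-18,2.3,0,0,0,0,0],[-24,2.7,0,0,0,0,0],[-30,3,1,0,0,0,0],[-36.2,3.2,3,0,0,0,0],[-36.2,3.2,3,0,0,0,0]]]'; python3 - <<'E'
from h import *
st()
p,d=bot.read_camera('wrist');cv2.imwrite('pics/w1.png',p)
for l in('case_1','pad_1'):
    for x in bot.silhouettes('wrist',l):
        c=max(cv2.findContours(x['mask'].astype('uint8'),0,1)[0],key=cv2.contourArea);r=cv2.minAreaRect(c)
        z=.063 if l=='case_1' else .048
        print(l,x['p'],x['xy'],pz('wrist',r[0],z).round(4),[pz('wrist',q,z)[:2].round(4).tolist() for q in cv2.boxPoints(r)])
E
```

```text
t: 2.48
eef_pos: [0.4309, -0.1155, 0.2006]
tool_rot: [-0.0, 0.71, 0.704, -0.001]
contact_force: [0.2, 1.1, 0.1]
gripper_width: -0.004
t 2.48 pos [ 0.4309 -0.1155  0.2006] rot [-0.      0.7097  0.7045 -0.0009] F [0.17 1.09 0.12] g -0.004
case_1 0.91 [95.6, 260.6] [ 0.4922 -0.2718  0.063 ] [[0.46, -0.2862], [0.4552, -0.2576], [0.5265, -0.2565], [0.5319, -0.2871]]
case_1 0.85 [375.2, 185.6] [ 0.4219 -0.0276  0.063 ] [[0.4105, -0.0554], [0.3955, -0.0422], [0.4335, 0.0008], [0.4497, -0.0122]]
case_1 0.67 [276.4, 195.8] [ 0.433  -0.1114  0.063 ] [[0.411, -0.1272], [0.4111, -0.0956], [0.4559, -0.0949], [0.4558, -0.1279]]
case_1 0.63 [276.0, 231.8] [ 0.4646 -0.111   0.063 ] [[0.4467, -0.1235], [0.4468, -0.0985], [0.4832, -0.0981], [0.4831, -0.1239]]
case_1 0.63 [485.8, 179.4] [0.4153 0.0647 0.063 ] [[0.4173, 0.0333], [0.3965, 0.0364], [0.4133, 0.0958], [0.4348, 0.094]]
pad_1 0.78 [102.0, 221.5] [ 0.4505 -0.2733  0.048 ] [[0.426, -0.2878], [0.4259, -0.2515], [0.4762, -0.258], [0.4763, -0.2961]]
pad_1 0.75 [278.7, 195.8] [ 0.4375 -0.1106  0.048 ] [[0.4147, -0.1275], [0.4136, -0.095], [0.4613, -0.0929], [0.4624, -0.1268]]
```

View pics/w1.png

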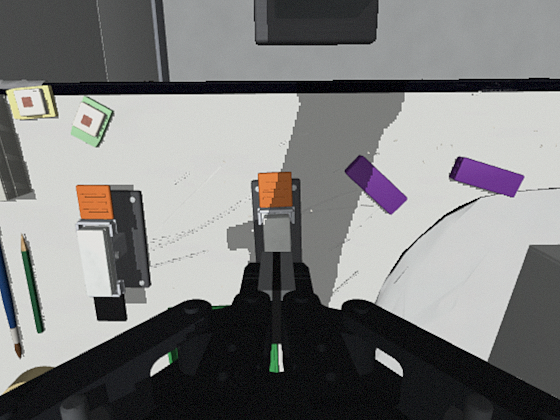

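Wrist view: pad A at (275,188), pad B at (95,202), and both cradles nearly parallel to the world x axis. I'll measure both from the depth data.

```bash
python3 - <<'E'
from h import *
K,R,t=cam('wrist');p,d=bot.read_camera('wrist')
v,u=np.mgrid[:420,:560];P=np.stack([(u-K[0,2])/K[0,0]*d,(v-K[1,2])/K[1,1]*d,d],-1).reshape(-1,3)
W=((P-t)@R).reshape(420,560,3)
h=cv2.cvtColor(p,cv2.COLOR_BGR2HSV);m=cv2.inRange(h,(5,150,100),(18,255,255))
for lo,hi in((0,180),(200,350)):
    k=(m>0)&(u>lo)&(u<hi);q=W[k];z0=np.median(q[:,2]);q=q[abs(q[:,2]-z0)<.004]
    r=cv2.minAreaRect((q[:,:2]*1000).astype('float32'));print('pad',z0.round(4),q.mean(0).round(4),r)
w=(h[...,1]<40)&(W[...,2]>.058)&(W[...,2]<.068)&(u<180)&(v>200)&(v<310)
q=W[w];r=cv2.minAreaRect((q[:,:2]*1000).astype('float32'));print('caseB',len(q),q.mean(0).round(4),r)
w=(h[...,1]<40)&(W[...,2]>.058)&(W[...,2]<.068)&(u>255)&(u<300)&(v>200)&(v<310)
q=W[w];r=cv2.minAreaRect((q[:,:2]*1000).astype('float32'));print('caseA',len(q),q.mean(0).round(4),r)
rel([(.431,-.1155,.06),(.431,-.1155,.03)],[np.pi/2]*2)
E
```

```text
pad 0.0472 [ 0.4386 -0.2787  0.0472] ((439.007568359375, -279.1480407714844), (30.71373176574707, 31.091915130615234), 89.7845230102539)
pad 0.0471 [ 0.4282 -0.1165  0.0472] ((428.9343566894531, -116.62625122070312), (31.45389747619629, 28.54635238647461), 0.4533042907714844)
caseB 1830 [ 0.4914 -0.279   0.0614] ((493.063720703125, -279.6759338378906), (24.383548736572266, 66.28363037109375), 89.02994537353516)
caseA 1012 [ 0.4667 -0.1149  0.0615] ((471.8301086425781, -114.6027603149414), (44.311073303222656, 24.00334358215332), 1.9627240896224976)
[-0.51, -0.14, 14.15] [0.001, -0.001, 0.002]
[-0.52, -0.14, 17.15] [0.001, -0.001, 0.002]
```

```bash
python3 -m creep '[[[-0.3,-0.2,4,0,0,0,0],[-0.6,-0.3,8,0,0,0,0],[-0.6,-0.3,12,0,0,0,0],[-0.6,-0.3,14,0,0,0,0],[-0.6,-0.3,14,0,0,0,0]]]'; python3 -c "
from h import *
st();rel([(.430,-.1165,.0365)],[np.pi/2])"
```

```text
t: 3.3
eef_pos: [0.4283, -0.1164, 0.0604]
tool_rot: [-0.001, 0.706, 0.708, -0.001]
contact_force: [0.4, -0.0, -0.4]
gripper_width: -0.002
t 3.3 pos [ 0.4283 -0.1164  0.0604] rot [-1.200e-03  7.064e-01  7.078e-01 -6.000e-04] F [ 0.35 -0.03 -0.39] g -0.002
[-0.02, 0.18, 2.39] [-0.003, -0.001, 0.002]
```

```bash
python3 -m creep '[[[0,0.1,0.8,0,0,0,0],[0,0.1,1.4,0,0,0,0],[0,0.1,1.9,0,0,0,0],[0,0.1,2.4,0,0,0,0],[0,0.1,2.4,0,0,0,0],[0,0.1,2.4,0,0,0,0],[0,0.1,2.4,0,0,0,0],[0,0.1,2.4,0,0,0,0],[0,0.1,2.4,0,0,0,0],[0,0.1,2.4,0,0,0,0]]]'; python3 - <<'E'
from h import *
st()
p,d=bot.read_camera('wrist');cv2.imwrite('pics/w2.png',p)
p,d=bot.read_camera('scene');cv2.imwrite('pics/s2.png',cv2.resize(p[180:330,200:420],None,fx=3,fy=3));st()
E
```

```text
t: 4.55
eef_pos: [0.4297, -0.1181, 0.0373]
tool_rot: [0.0, 0.707, 0.707, 0.0]
contact_force: [0.6, 0.5, -0.5]
gripper_width: 0.001
t 4.55 pos [ 0.4297 -0.1181  0.0373] rot [1.000e-04 7.074e-01 7.068e-01 1.000e-04] F [ 0.56  0.52 -0.52] g 0.001
t 4.65 pos [ 0.4297 -0.1181  0.0373] rot [0.     0.7074 0.7068 0.    ] F [ 0.78 -0.17  0.67] g -0.005
```

View pics/w2.png

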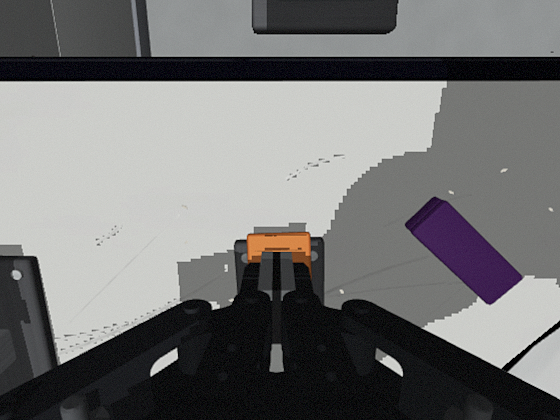

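View pics/s2.png

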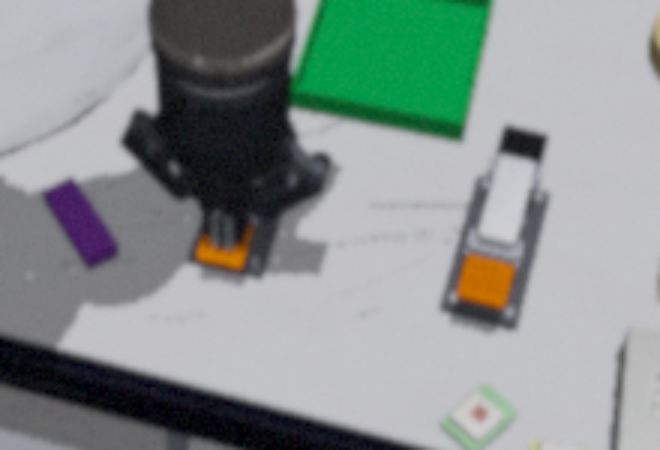

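```bash
cat >> h.py <<'E'
def padcheck(lo,hi):
    K,R,t=cam('wrist');p,d=bot.read_camera('wrist')
    v,u=np.mgrid[:420,:560];P=np.stack([(u-K[0,2])/K[0,0]*d,(v-K[1,2])/K[1,1]*d,d],-1).reshape(-1,3)
    W=((P-t)@R).reshape(420,560,3)
    h=cv2.cvtColor(p,cv2.COLOR_BGR2HSV);m=cv2.inRange(h,(5,150,60),(18,255,255))
    q=W[(m>0)&(u>lo)&(u<hi)&(d>0)]
    for x in np.arange(.40,.47,.005):
        k=abs(q[:,0]-x)<.0025
        if k.sum()>5: print(round(x,3),k.sum(),np.percentile(q[k,2],[10,50,90]).round(4))
E
python3 -c "
from h import *
padcheck(200,350)"
```

```text
0.415 536 [0.0295 0.0308 0.0317]
0.42 676 [0.0309 0.0319 0.0331]
0.425 324 [0.0322 0.0332 0.0341]
0.43 32 [0.0325 0.0337 0.0345]
0.435 7 [0.008  0.034  0.0348]
```

Pad A is held at about 0.25 rad. I'll release it and look.

```bash
python3 -m creep '[[[0,0,-1,0,0,0,0],[0,0,-3,0,0,0,0],[0,0,-6,0,0,0,0],[0,0,-10,0,0,0,0],[0,0,-10,0,0,0,0],[0,0,-10,0,0,0,0]]]'; python3 -c "
from h import *
st();padcheck(200,350)
p,d=bot.read_camera('wrist');cv2.imwrite('pics/w3.png',p)"
```

```text
t: 5.45
eef_pos: [0.4294, -0.1179, 0.1373]
tool_rot: [-0.0, 0.707, 0.707, 0.0]
contact_force: [0.2, 0.6, -0.5]
gripper_width: 0.001
t 5.45 pos [ 0.4294 -0.1179  0.1373] rot [-1.000e-04  7.073e-01  7.069e-01  2.000e-04] F [ 0.24  0.59 -0.47] g 0.001
0.415 279 [0.0458 0.0469 0.0478]
0.42 293 [0.0462 0.0472 0.0483]
0.425 284 [0.0462 0.047  0.0479]
0.43 270 [0.0462 0.0473 0.0482]
0.435 269 [0.0462 0.0472 0.0481]
0.44 266 [0.0462 0.0471 0.0478]
0.445 77 [0.0462 0.0468 0.0474]
```

View pics/w3.png

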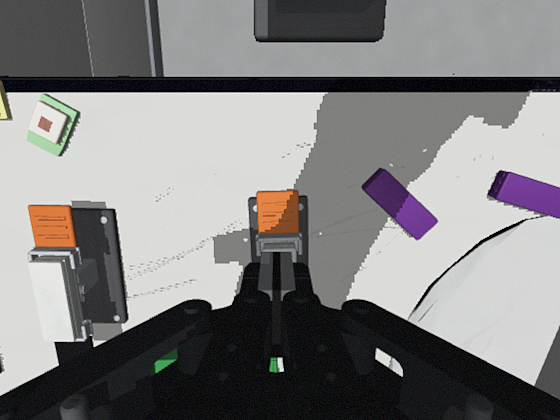

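Cradle A, with its pad at (277,212), came back level at z 0.047, so its case is sound. Next I'll press B.

```bash
python3 -m creep '[[[-5,0.3,0,0,0,0,0],[-10.5,0.6,0,0,0,0,0],[-16.1,1,2,0,0,0,0],[-16.1,1,5,0,0,0,0],[-16.1,1,7.5,0,0,0,0],[-16.1,1,7.5,0,0,0,0]]]'; python3 -c "
from h import *
st();rel([(.440,-.279,.0365)],[np.pi/2])"
```

```text
t: 6.3
eef_pos: [0.4373, -0.2784, 0.0598]
tool_rot: [-0.003, 0.708, 0.707, -0.001]
contact_force: [-1.0, -0.0, 0.5]
gripper_width: -0.004
t 6.3 pos [ 0.4373 -0.2784  0.0598] rot [-0.0028  0.7076  0.7066 -0.0013] F [-1.02 -0.02  0.45] g -0.004
[-0.07, 0.28, 2.33] [-0.006, -0.002, -0.001]
```

```bash
python3 -m creep '[[[0,0.1,0.8,0,0,0,0],[0,0.1,1.4,0,0,0,0],[0,0.1,2.0,0,0,0,0],[0,0.1,2.6,0,0,0,0],[0,0.1,2.6,0,0,0,0],[0,0.1,2.6,0,0,0,0],[0,0.1,2.6,0,0,0,0],[0,0.1,2.6,0,0,0,0],[0,0.1,2.6,0,0,0,0],[0,0.1,2.6,0,0,0,0]]]' && python3 -m creep '[[[0,0,-1,0,0,0,0],[0,0,-3,0,0,0,0],[0,0,-6,0,0,0,0],[0,0,-10,0,0,0,0],[0,0,-10,0,0,0,0],[0,0,-10,0,0,0,0],[0,0,-10,0,0,0,0]]]'; python3 -c "
from h import *
st();padcheck(200,350)
p,d=bot.read_camera('wrist');cv2.imwrite('pics/w4.png',p)"
```

```text
t: 7.55
eef_pos: [0.4406, -0.2791, 0.0363]
tool_rot: [0.0, 0.707, 0.707, 0.0]
contact_force: [-0.4, -0.3, -0.3]
gripper_width: -0.003
t: 8.43
eef_pos: [0.4398, -0.2787, 0.1354]
tool_rot: [-0.001, 0.707, 0.707, -0.0]
contact_force: [0.1, 0.2, -0.2]
gripper_width: 0.003
t 8.43 pos [ 0.4398 -0.2787  0.1354] rot [-9.000e-04  7.074e-01  7.068e-01 -4.000e-04] F [ 0.15  0.18 -0.2 ] g 0.003
0.425 111 [0.0252 0.0263 0.027 ]
0.43 272 [0.0265 0.0275 0.0285]
0.435 267 [0.0282 0.0293 0.0302]
0.44 269 [0.0297 0.0308 0.032 ]
0.445 276 [0.0311 0.0324 0.0338]
0.45 261 [0.0327 0.0338 0.035 ]
0.455 151 [0.034  0.0348 0.0357]
```

View pics/w4.png

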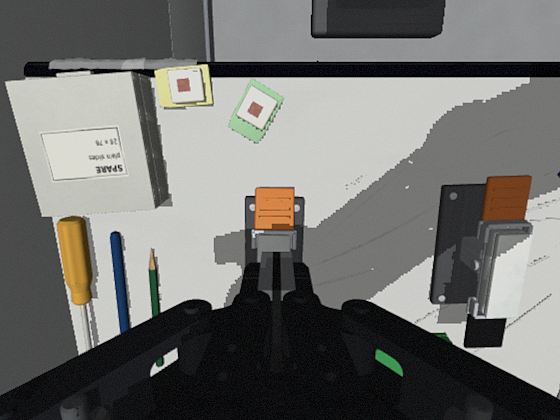

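Cradle B, with its pad at (274,208), stays down with a slope of about 0.3 rad. B is the loose case, so A goes to the tray. I'll check the clearance at A's sides.

```bash
python3 -m creep '[[[5,0,-2,0,0,0,0],[8,1.5,-4,0,0,0,0],[8,1.5,-4,0,0,0,0]]]'; python3 - <<'E'
from h import *
st()
K,R,t=cam('wrist');p,d=bot.read_camera('wrist');cv2.imwrite('pics/w5.png',p)
v,u=np.mgrid[:420,:560];P=np.stack([(u-K[0,2])/K[0,0]*d,(v-K[1,2])/K[1,1]*d,d],-1).reshape(-1,3)
W=((P-t)@R)[d.ravel()>0]
for x in np.arange(.44,.53,.01):
    print(round(x,3),[(round(y,3),int(1000*np.max(W[k,2]))) for y in np.arange(-.16,-.07,.004) if (k:=(abs(W[:,0]-x)<.004)&(abs(W[:,1]-y)<.002)&(W[:,2]<.09)).sum()>2])
# case A top
h=cv2.cvtColor(p,cv2.COLOR_BGR2HSV).reshape(-1,3)[d.ravel()>0]
k=(abs(W[:,2]-.062)<.003)&(h[:,1]<40)&(abs(W[:,1]+.117)<.025)&(W[:,0]>.44)&(W[:,0]<.53)
print(k.sum(),W[k].mean(0),cv2.minAreaRect((W[k][:,:2]*1000).astype('float32')))
E
```

```text
t: 8.9
eef_pos: [0.4575, -0.1968, 0.177]
tool_rot: [0.001, 0.706, 0.709, 0.001]
contact_force: [-0.5, -0.4, 0.2]
gripper_width: 0.004
t 8.9 pos [ 0.4575 -0.1968  0.177 ] rot [5.000e-04 7.057e-01 7.085e-01 9.000e-04] F [-0.47 -0.35  0.21] g 0.004
0.44 [(np.float64(-0.16), 0), (np.float64(-0.156), 0), (np.float64(-0.152), 0), (np.float64(-0.148), 0), (np.float64(-0.144), 0), (np.float64(-0.14), 7), (np.float64(-0.136), 9), (np.float64(-0.132), 47), (np.float64(-0.128), 48), (np.float64(-0.124), 48), (np.float64(-0.12), 48), (np.float64(-0.116), 48), (np.float64(-0.112), 48), (np.float64(-0.108), 49), (np.float64(-0.104), 48), (np.float64(-0.1), 47), (np.float64(-0.084), 0), (np.float64(-0.08), 0), (np.float64(-0.076), 0), (np.float64(-0.072), 0)]
0.45 [(np.float64(-0.16), 0), (np.float64(-0.156), 0), (np.float64(-0.152), 0), (np.float64(-0.148), 1), (np.float64(-0.144), 0), (np.float64(-0.14), 7), (np.float64(-0.136), 8), (np.float64(-0.132), 55), (np.float64(-0.128), 62), (np.float64(-0.124), 63), (np.float64(-0.12), 62), (np.float64(-0.116), 62), (np.float64(-0.112), 62), (np.float64
[... 3403 characters left out ...]
np.float64(-0.08), 0), (np.float64(-0.076), 0), (np.float64(-0.072), 0)]
0.53 [(np.float64(-0.16), 0), (np.float64(-0.156), 0), (np.float64(-0.152), 0), (np.float64(-0.148), 0), (np.float64(-0.144), 0), (np.float64(-0.14), 0), (np.float64(-0.136), 9), (np.float64(-0.132), 10), (np.float64(-0.128), 47), (np.float64(-0.124), 48), (np.float64(-0.12), 48), (np.float64(-0.116), 48), (np.float64(-0.112), 49), (np.float64(-0.108), 47), (np.float64(-0.104), 47), (np.float64(-0.1), 47), (np.float64(-0.08), 0), (np.float64(-0.076), 0), (np.float64(-0.072), 0)]
2268 [ 0.48117517 -0.11493828  0.06149069] ((482.82794189453125, -114.62751007080078), (66.07941436767578, 24.3090763092041), 2.02095103263855)
```

View pics/w5.png

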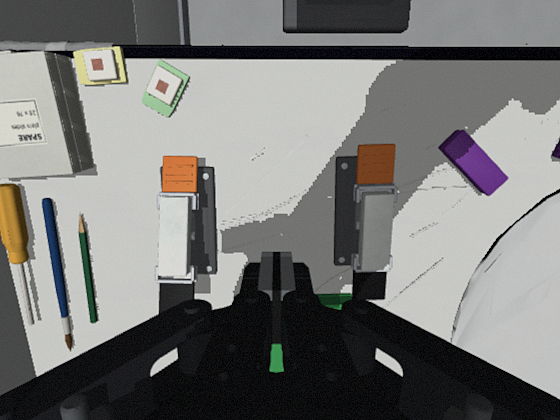

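```bash
python3 -c "
from h import *
st();a=np.pi/2+.035;rel([(.483,-.1148,.12),(.483,-.1148,.035)],[a,a])"
```

```text
t 8.95 pos [ 0.4562 -0.1983  0.1763] rot [2.000e-04 7.064e-01 7.078e-01 2.000e-04] F [-0.12 -0.47 -0.22] g 0.001
[8.34, 2.69, 5.63] [0.0, -0.0, -0.033]
[8.34, 2.69, 14.13] [0.0, -0.0, -0.033]
```

```bash
python3 -m creep '[[[4,1.4,0,0,0,-0.03,0.7],[8.3,2.7,2,0,0,-0.033,0.7],[8.3,2.7,5.6,0,0,-0.033,0.7],[8.3,2.7,5.6,0,0,-0.033,0.7],[8.3,2.7,5.6,0,0,-0.033,0.7]]]' 30; python3 - <<'E'
from h import *
st();a=np.pi/2+.035;rel([(.483,-.1148,.035)],[a])
p,d=bot.read_camera('wrist');cv2.imwrite('pics/w6.png',p)
E
```

```text
t: 9.57
eef_pos: [0.4824, -0.1178, 0.1207]
tool_rot: [0.0, 0.697, 0.717, -0.0]
contact_force: [0.2, -0.1, 0.3]
gripper_width: 0.703
t 9.57 pos [ 0.4824 -0.1178  0.1207] rot [ 1.000e-04  6.966e-01  7.175e-01 -4.000e-04] F [ 0.16 -0.13  0.3 ] g 0.703
[0.31, 0.08, 8.57] [-0.0, 0.001, -0.005]
```

View pics/w6.png

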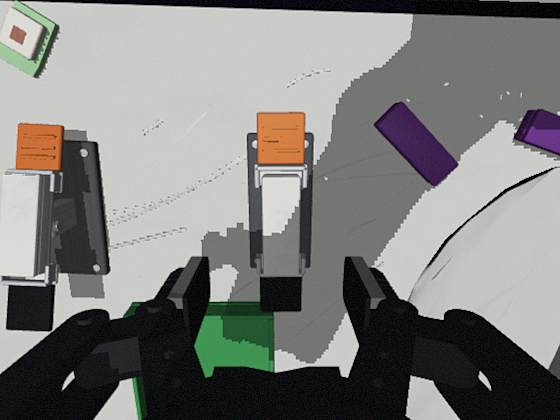

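The case (280,215) lies centred between the jaws and parallel to them. Descending.

```bash
python3 -m creep '[[[0.2,0.1,3,0,0,0,0.7],[0.2,0.1,6,0,0,0,0.7],[0.2,0.1,8,0,0,0,0.7],[0.2,0.1,8.5,0,0,0,0.7],[0.2,0.1,8.5,0,0,0,0.7]]]'; python3 -c "
from h import *
st()"
```

```text
t: 10.25
eef_pos: [0.4842, -0.1147, 0.0361]
tool_rot: [0.0, 0.696, 0.718, 0.0]
contact_force: [0.4, -0.3, 0.4]
gripper_width: 0.697
t 10.25 pos [ 0.4842 -0.1147  0.0361] rot [5.000e-04 6.959e-01 7.181e-01 3.000e-04] F [ 0.44 -0.26  0.36] g 0.697
```

```bash
python3 -m creep '[[[0,0,0.1,0,0,0,0.4],[0,0,0.1,0,0,0,0.2],[0,0,0.1,0,0,0,0.1],[0,0,0.1,0,0,0,0.1],[0,0,0.1,0,0,0,0.1],[0,0,0.1,0,0,0,0.1]]]' 35 && python3 -m creep '[[[0,0,-0.5,0,0,0,0.1],[0,0,-1.5,0,0,0,0.1],[0,0,-3,0,0,0,0.1],[0,0,-5,0,0,0,0.1],[0,0,-8,0,0,0,0.1],[0,0,-8,0,0,0,0.1]]]'; python3 - <<'E'
from h import *
st()
p,d=bot.read_camera('wrist');cv2.imwrite('pics/w7.png',p)
a=np.pi/2;rel([(.57,-.15,.13),(.638,-.178,.13),(.638,-.178,.06)],[a,a,a])
E
```

```text
t: 11.0
eef_pos: [0.4842, -0.115, 0.0352]
tool_rot: [0.001, 0.696, 0.718, 0.0]
contact_force: [-1.2, -1.8, 6.0]
gripper_width: 0.284
t: 11.75
eef_pos: [0.4859, -0.1142, 0.1173]
tool_rot: [0.002, 0.696, 0.718, 0.002]
contact_force: [1.0, -0.1, -0.7]
gripper_width: 0.271
t 11.75 pos [ 0.4859 -0.1142  0.1173] rot [0.0021 0.6955 0.7185 0.0023] F [ 1.03 -0.09 -0.72] g 0.271
[-3.89, 8.4, -1.37] [0.004, -0.001, 0.033]
[-6.91, 15.11, -1.35] [0.004, -0.001, 0.033]
[-6.91, 15.08, 5.65] [0.004, -0.001, 0.033]
```

View pics/w7.png

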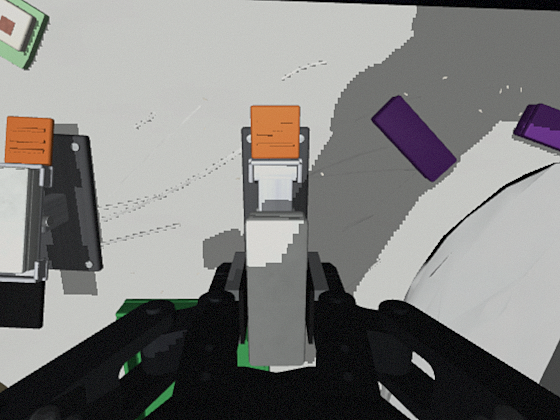

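The case is held level between the pads at (278,290), and cradle 1 is empty. Carrying it to the tray.

```bash
python3 -m creep '[[[-1.5,3,-1.3,0,0,0.01,0.1],[-3.5,7.5,-1.3,0,0,0.03,0.1],[-5.3,11.5,-1.3,0,0,0.033,0.1],[-6.9,15.1,-1.3,0,0,0.033,0.1],[-6.9,15.1,1,0,0,0.033,0.1],[-6.9,15.1,4,0,0,0.033,0.1],[-6.9,15.1,6,0,0,0.033,0.1],[-6.9,15.1,6,0,0,0.033,0.1]]]'; python3 - <<'E'
from h import *
st()
p,d=bot.read_camera('wrist');cv2.imwrite('pics/w8.png',p)
p,d=bot.read_camera('top');cv2.imwrite('pics/t8.png',cv2.resize(p[110:310,200:420],None,fx=3,fy=3))
a=np.pi/2;rel([(.638,-.178,.008)],[a])
E
```

```text
t: 12.8
eef_pos: [0.6352, -0.1776, 0.0523]
tool_rot: [-0.002, 0.707, 0.707, -0.001]
contact_force: [-0.2, 0.3, -1.1]
gripper_width: 0.268
t 12.8 pos [ 0.6352 -0.1776  0.0523] rot [-0.0017  0.7073  0.7069 -0.001 ] F [-0.24  0.33 -1.14] g 0.268
[0.04, 0.09, 4.68] [0.001, 0.0, -0.001]
```

View pics/w8.png

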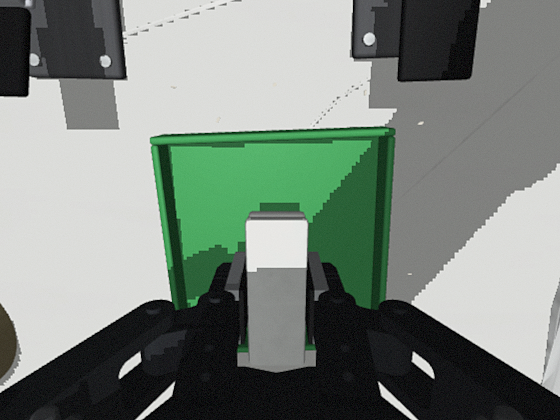

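View pics/t8.png

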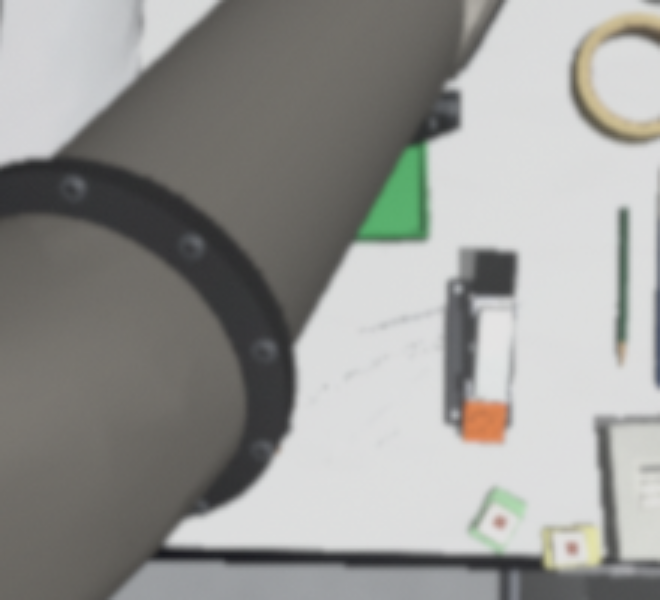

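The case is over the tray, inside its walls, and cradle B is still down. Lowering.

```bash
python3 -m creep '[[[0,0.1,1.5,0,0,0,0.1],[0,0.1,3,0,0,0,0.1],[0,0.1,3.8,0,0,0,0.1],[0,0.1,4.2,0,0,0,0.1],[0,0.1,4.2,0,0,0,0.1],[0,0.1,4.2,0,0,0,0.1]]]'; python3 -c "
from h import *
st()"
```

```text
t: 13.65
eef_pos: [0.6381, -0.1784, 0.0127]
tool_rot: [0.0, 0.707, 0.707, 0.0]
contact_force: [-0.0, -0.0, -0.3]
gripper_width: 0.274
t 13.65 pos [ 0.6381 -0.1784  0.0127] rot [3.000e-04 7.074e-01 7.068e-01 2.000e-04] F [-0.04 -0.05 -0.32] g 0.274
```

```bash
python3 -m creep '[[[0,0,0.3,0,0,0,0.1],[0,0,0.6,0,0,0,0.1],[0,0,0.7,0,0,0,0.1],[0,0,0.7,0,0,0,0.1]]]'; python3 -c "
from h import *
st()"
```

```text
t: 14.15
eef_pos: [0.6377, -0.1782, 0.0051]
tool_rot: [-0.0, 0.707, 0.707, -0.0]
contact_force: [0.1, -0.0, -2.0]
gripper_width: 0.273
t 14.15 pos [ 0.6377 -0.1782  0.0051] rot [-1.000e-04  7.074e-01  7.068e-01 -0.000e+00] F [ 0.14 -0.02 -1.97] g 0.273
```

```bash
python3 -m creep '[[[0,0,0,0,0,0,0.33],[0,0,0,0,0,0,0.4],[0,0,0,0,0,0,0.5],[0,0,0,0,0,0,0.5],[0,0,-1.5,0,0,0,0.5],[0,0,-4,0,0,0,0.5],[0,0,-8,0,0,0,0.5],[0,0,-12,0,0,0,0.5],[0,0,-16,0,0,0,0.5],[0,0,-16,0,0,0,0.5]]]'; python3 - <<'E'
from h import *
st()
p,d=bot.read_camera('wrist');cv2.imwrite('pics/w9.png',p)
p,d=bot.read_camera('scene');cv2.imwrite('pics/s9.png',cv2.resize(p[150:300,230:420],None,fx=4,fy=4))
E
```

```text
t: 15.4
eef_pos: [0.6401, -0.1794, 0.1703]
tool_rot: [0.003, 0.708, 0.707, 0.002]
contact_force: [0.8, 0.1, 0.5]
gripper_width: 0.499
t 15.4 pos [ 0.6401 -0.1794  0.1703] rot [0.0032 0.7076 0.7066 0.0023] F [0.81 0.09 0.48] g 0.499
```

View pics/w9.png

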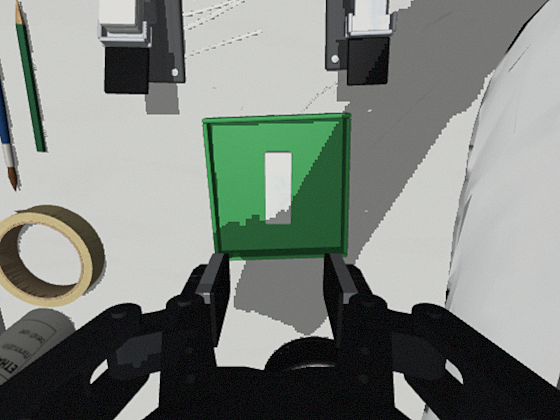

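View pics/s9.png

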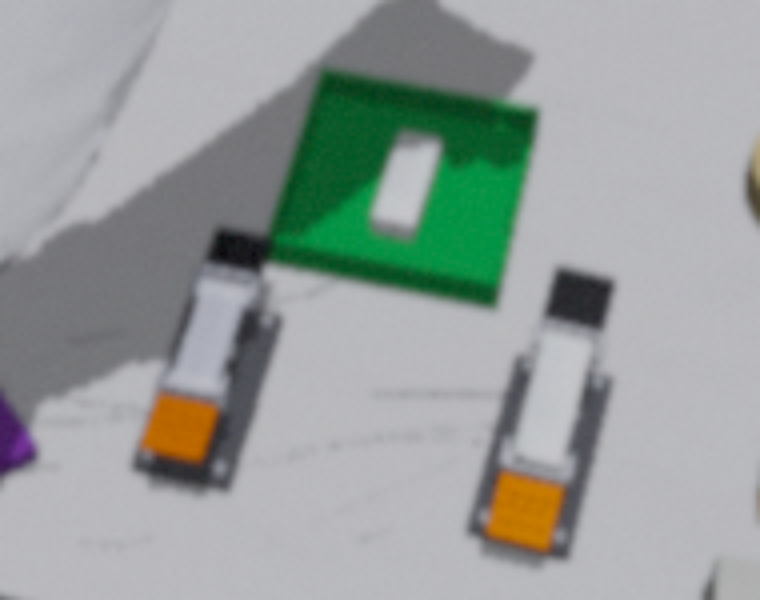

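The case lies in the middle of the tray (wrist 278,187), and cradle B still holds its case. I'll check flatness and tilt from depth before handing in.

```bash
python3 - <<'E'
from h import *
K,R,t=cam('wrist');p,d=bot.read_camera('wrist')
v,u=np.mgrid[:420,:560];P=np.stack([(u-K[0,2])/K[0,0]*d,(v-K[1,2])/K[1,1]*d,d],-1).reshape(-1,3)
W=((P-t)@R).reshape(420,560,3);h=cv2.cvtColor(p,cv2.COLOR_BGR2HSV)
k=(h[...,1]<50)&(u>262)&(u<294)&(v>150)&(v<226);q=W[k];q=q[q[:,2]>.012]
A=np.c_[q[:,:2],np.ones(len(q))];c=np.linalg.lstsq(A,q[:,2],rcond=None)[0]
print('case',q.mean(0).round(4),'slope',c[:2].round(3))
K,R,t=cam('scene');p,d=bot.read_camera('scene')
P=np.stack([(u-K[0,2])/K[0,0]*d,(v-K[1,2])/K[1,1]*d,d],-1).reshape(-1,3)
W=((P-t)@R).reshape(420,560,3);h=cv2.cvtColor(p,cv2.COLOR_BGR2HSV)
m=cv2.inRange(h,(5,150,60),(18,255,255))>0
for lo,hi in((250,310),(340,380)):
    q=W[m&(u>lo)&(u<hi)&(v>230)&(v<300)&(d>0)];print('pad',q.mean(0).round(4))
k=(h[...,1]<50)&(abs(W[...,0]-.49)<.028)&(abs(W[...,1]+.28)<.009)&(W[...,2]>.04);q=W[k]
c=np.linalg.lstsq(np.c_[q[:,:2],np.ones(len(q))],q[:,2],rcond=None)[0];print('caseB',q.mean(0).round(4),c.round(3));st()
E
```

```text
case [ 0.6356 -0.1776  0.0185] slope [-0.193  0.011]
pad [ 0.4291 -0.1185  0.0436]
pad [ 0.4411 -0.2801  0.03  ]
caseB [ 0.4888 -0.28    0.0616] [ 0.315 -0.02  -0.098]
t 15.6 pos [ 0.637  -0.1779  0.1645] rot [-8.000e-04  7.074e-01  7.068e-01 -4.000e-04] F [-0.23  0.78 -0.52] g 0.5
```

The slope reading of -0.19 may come from the case's end face. I'll check it by slices.

```bash
python3 - <<'E'
from h import *
K,R,t=cam('wrist');p,d=bot.read_camera('wrist')
v,u=np.mgrid[:420,:560];P=np.stack([(u-K[0,2])/K[0,0]*d,(v-K[1,2])/K[1,1]*d,d],-1).reshape(-1,3)
W=((P-t)@R).reshape(420,560,3);h=cv2.cvtColor(p,cv2.COLOR_BGR2HSV)
k=(h[...,1]<50)&(u>255)&(u<300)&(v>145)&(v<232)
q=W[k]
for x in np.arange(.595,.685,.006):
    s=q[abs(q[:,0]-x)<.003]
    if len(s)>5: print(round(x,3),len(s),np.percentile(s[:,2],[10,50,90]).round(4),s[:,1].min().round(4),s[:,1].max().round(4))
f=W[(cv2.inRange(h,(50,80,40),(85,255,255))>0)&(u>225)&(u<330)&(v>135)&(v<240)];print('floor',np.median(f[:,2]))
st()
E
```

```text
0.607 159 [0.0146 0.0173 0.0184] -0.1899 -0.1663
0.613 195 [0.0165 0.0175 0.0184] -0.19 -0.1662
0.619 194 [0.0165 0.0174 0.0185] -0.19 -0.1662
0.625 181 [0.0167 0.0177 0.0186] -0.1901 -0.1661
0.631 178 [0.0167 0.0175 0.0186] -0.1887 -0.166
0.637 186 [0.0166 0.0176 0.0184] -0.1889 -0.166
0.643 173 [0.0167 0.0176 0.0185] -0.1889 -0.1659
0.649 176 [0.0168 0.0175 0.0184] -0.189 -0.1658
0.655 174 [0.0165 0.0176 0.0184] -0.1891 -0.1658
0.661 174 [0.0167 0.0175 0.0183] -0.1891 -0.1657
0.667 162 [0.0166 0.0175 0.0184] -0.1891 -0.1657
0.673 25 [0.0161 0.0175 0.0181] -0.1882 -0.1666
floor 0.0030325860338507923
t 15.65 pos [ 0.637  -0.1779  0.1642] rot [-9.000e-04  7.074e-01  7.069e-01 -6.000e-04] F [-0.33  0.88 -0.33] g 0.499
```

The case is flat: its top sits at z 0.0175 all along. The earlier slope came from outlier pixels or the arm still settling. Handing in.

```bash
python3 -c "
from h import *
print(bot.hand_in())"
```

```text
the job is handed in; nothing more can be done
None
```

I pressed both cradles, found the loose case, laid the sound one flat in the tray and handed the job in at about 15.7 s of the 64 s limit. No verdict was reported.

- **Finding the loose case:** The left cradle, at y ≈ -0.117, swung back level, so its case is sound. The right one, at y ≈ -0.279, stayed down by itself, so its case is the loose one.
- **Sound case:** It lies in the middle of the tray, at about (0.638, -0.178). Its top is level at z ≈ 0.0175 along its whole length, 14.5 mm above the floor as measured. It was let go about 14 mm above the tray floor, because the fingertips reach the floor before the case does.
- **Loose case:** It is still in its cradle with the orange pad at z ≈ 0.030. The case slopes about 0.3 rad.
- **Robot:** At hand-in the tool was about 16 cm above the bench, touching nothing.

**Disagreement between checks:** A first plane fit to the case in the tray gave a slope of 0.19. Reading the height in slices right after showed it level, so I put the first figure down to stray pixels or the arm still settling.

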